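# Unload the drawer-type test box

## Robot

A 6-joint arm with a two-finger parallel gripper is mounted at the origin on the work surface. World frame = base frame: x ahead of the robot, y to its left, z up, the work surface at z = 0. Lengths are in m, angles in degrees, forces in N, time in s.
With the tool pointing down it reaches from about 0.3 to 0.85 m from the base axis. Payload 5.4 kg.
Tool frame: the origin (TCP) lies between the finger pads; the fingertips stand 22 mm ahead of it and the grasp point (between the pads) lies 3 mm ahead of it; z points along the fingers, y is the line along which they close (so a half turn about z gives the same grasp; the last joint's range is limited). The gripper opens to 85 mm and grips with 20 to 120 N. Pads are 22 mm wide; open, the fingers measure 114 mm over their backs; the gripper's body (76 mm by 85 mm) begins 54 mm behind the grasp point. The pads swing forward as they close: fully open they stand 13 mm farther back than shut.
Start: joints at [63.936, 9.076, 91.501, -0, 79.423, -12.038], TCP at [0.139, 0.558, 0.214] pointing down, gripper open.
Joint ranges: [-166.64, 166.64], [-54.1, 131.32], [10.49, 154.53], [-73.88, 253.88], [9.74, 151.15], [-171.62, 171.62]. Speed limits (degrees/s): [147.25, 147.25, 180, 180, 180, 180].

## Interface

Orientations are given as a 3x3 rotation matrix whose columns are the frame's x, y, z axes.
In Python, from bench import ctrl, cams gives the robot as it stands.
- The arm moves only by the tool carry_out, never from a script. Its argument "deltas" is a list of rows, each a list of 7 numbers: the finger opening in m, from 0 to 0.0854, then the shift along the world's x, y, z in m, then the turn, a rotation vector about the world's x, y, z in degrees. In form: [[jaw, tx, ty, tz, wx, wy, wz], ...]. A call has 1 to 8 rows; each row shifts and turns the commanded pose from where the row before left it; what a row does not reach is not made up. A row lasts 1/12 s, in which the tool goes at most 41.7 mm and 7.16 degrees, less where a joint would pass 70% of its speed; a pose out of reach is approached as far as the arm can. A call with a gripper value outside its range is refused whole. The fingers move at their own pace and stop on an object; the grip force is fixed at half the most. Time passes only in rows, so rows that do not move let the fingers close. It gives the time, the measured TCP pose, the force, the opening and the grip force at its end, in the units of the state.
- ctrl.read_state(): the state, without advancing time (a new reading comes with each control period).
- cams.grab_frame(name): name is "scene" or "side" or "wrist"; returns a dict with "color" (384x512x3 uint8, red, green, blue), "depth" (384x512 float32, m along the optical axis (not along the pixel's ray), 0 where there is no reading), "mtx" (3x3 intrinsics, pixels), "R" (3x3) and "t" (3): a world point X has camera coordinates R X + t; the wrist camera has in their place "mount" (4x4, takes a point from camera to tool coordinates, whose origin is the TCP and whose axes are the flange's). Camera axes: x right, y down, z forward; pixel columns grow to the right and rows downward; lengths in m; the calibration is good to about 2 mm. A picture is of the moment at which its call begins: read the wrist's pose just before it.
- ctrl.close_job(): hands the job in; it is judged then, once.
The state is a dict: "t": time; "joint_pos": joint angles; "qd": joint speeds; "joint_efforts": joint torques, N m; "tool_pos": TCP position; "eef_rot": TCP orientation; "ft_force": force on the tool from outside, world axes, zero at the start; "wrist_torque": the same for the moment, N m; "grip_width": finger opening in m; "grasp_force": force on a finger pad.
Only numpy, scipy, OpenCV 4.12 (cv2) and the standard library are available. Lean on these libraries where they do the work, as an engineer would, in place of code of your own. Each camera call takes 0.05 s, during which the arm holds its last target. There are 200 camera calls.

## Task

Pull the drawer of the test box out by its blade handle until its side ear bears firmly on the rubber buffer of the adjustable stop, without slamming it. Then lift the tested unit out of the drawer's nest and set it down (without dropping it), right way up, in the empty pocket of the white tray, leaving the drawer out at its stop and everything else where it is.

Things in the scene. Friction and masses are not known exactly. Their poses are not given: they have to be found in the camera images.
- tester: Grey test box, 248 deep x 240 wide mm, top 160 mm above the table, on a fixed light grey base plate 10 mm thick that reaches 400 mm to -x. Origin: centre of the box's footprint, at table height; z up; the drawer pulls out along its -x. Shut, the drawer's front is 130 mm to -x of the origin.
- hood_edge (a point): Middle of the front upper edge of the dark hood, which is 240 mm wide, lies 125 to 160 mm above the table and overhangs the shut drawer's front by 35 mm. It keeps a hand that points straight down off the handle: lean the tool about 40 degrees, fingers pointing down and into the box. Axes as the tester.
- drawer: Aluminium drawer (about 1 kg, 3 N slide friction), shut at start; stroke 165 to 205 mm, set by the stop. Origin: lower middle of the front's outer face, 14 mm above the table; axes as the tester. Front 236 wide, 12 thick, top 90 mm above the table. Nest: centre 66 mm to +x, floor 26 mm above the origin, rims 6 mm high; 34 mm free between unit and front.
- handle (a point): Grip point of the drawer's black blade handle: an upright plate 10 mm thick (along the drawer's y) that sticks out 55 mm from the middle of the front and is 40 mm high (40 to 80 mm above the table). This point is 38 mm out from the front, at mid height, 60 mm above the table. Axes as the drawer.
- ear (a point): Centre of the outer face (looking to -x of the drawer) of the ear, a 42 mm wide, 40 mm high plate on the drawer front's +y side. Axes as the drawer.
- stop: Adjustable stop, black block 30 x 34 x 48 mm with a knob on top, clamped on the base plate in front of the ear, at a different place each time. Origin: centre of its underside, on the plate; axes as the tester. Fixed during the work.
- buffer (a point): Centre of the tip of the stop's domed rubber buffer (20 mm across, gives about 1 mm per 15 N), which looks to +x at the ear. The ear bears on it when its x in this frame is about 0.
- unit: Tested unit in the drawer's nest: black plastic handset, 110 (its x) x 40 (its y) x 32 mm high (z), 0.12 kg, small window and keys on top. Origin: centre of its underside. Grip it across the 40 mm width, near the middle.
- tray: White moulded tray, fixed, 150 (x) x 226 (y) x 14 mm with three pockets 122 (x) x 52 (y) mm, 10 mm deep, side by side along y at 70 mm pitch; floor 4 mm above the table. Origin: centre of its underside. Two pockets hold finished units.
- pocket: The empty pocket of the tray: this point is the centre of its floor, 4 mm above the table; x along the pocket's length, z up. A slip of white paper 70 x 26 mm lies on the floor there.
- done_a: Finished unit in a pocket, same as the unit; leave alone. Origin: centre of underside.
- done_b: Finished unit in another pocket, same as the unit; leave alone. Origin: centre of underside.
- scanner: Hand scanner lying on the table, 105 x 120 x 58 mm; leave alone. Origin: underside of its head's centre.
- label_roll: Roll of blank labels standing on its end, 84 mm across, 50 mm high; leave alone. Origin: centre of underside.

How it is judged (in metres and radians):
On the way, in this order (a step that is already met when the one before it is completed fails the run):
1. The drawer is pulled out so that its ear presses on the stop's buffer with at least 5 N for 0.2 s (release afterwards; the drawer stays) (contact force between drawer and stop above 5 N and x of ear in the frame of buffer below 0.004 m), for 0.2 s.
2. With the drawer out within 4 mm of its stop, the tested unit is lifted at least 30 mm out of its nest (z of unit in the frame of drawer above 0.056 m and x of ear in the frame of buffer below 0.004 m), for 0.1 s.
3. The unit is set down by the fingers, not dropped: still touched by them while it stands on the floor of the empty pocket (within 5 mm in height, 12 mm along, 10 mm across) (x of unit in the frame of pocket between -0.012 and 0.012 m and y of unit in the frame of pocket between -0.01 and 0.01 m and z of unit in the frame of pocket below 0.005 m and contact force between the fingers and unit above 0.5 N), for 0.05 s.
At the end, for the whole second after the job is handed in: The tested unit rests flat (within 0.1 rad), right way up, on the floor of the empty pocket (within 4 mm in height, inside the pocket's walls: 12 mm along, 10 mm across, 0.2 rad; either end first), still and released; the drawer is still out, with its ear within 4 mm of the stop's buffer (x of unit in the frame of pocket between -0.012 and 0.012 m and y of unit in the frame of pocket between -0.01 and 0.01 m and z of unit in the frame of pocket below 0.004 m and angle between unit's own z axis and vertical below 0.1 rad and linear speed of unit below 0.02 m/s and angle between the x axis of unit and the x axis of pocket, either way round below 0.2 rad and x of ear in the frame of buffer below 0.004 m and linear speed of drawer below 0.01 m/s); the robot touches nothing.
It fails at once if The drawer is slammed or hauled against the stop: ear and buffer press with more than 35 N (contact force between drawer and stop above 35 N).
It fails at once if The unit is rammed into the tray: more than 60 N between them (contact force between unit and tray above 60 N).
It fails at once if A finished unit, the scanner or the label roll is moved by more than 15 mm (distance of any of done_a, done_b, scanner, label_roll from where it was at the start of the episode above 0.015 m).
It also fails if it takes over 72 s, if anything falls off the work surface, if the arm or the gripper's body presses on something with over 40 N, if the wrist force passes 120 N, or if a joint passes its speed limit or range.

## Working session

There is one attempt and no reset: what is moved stays moved. The work goes in short steps, Python scripts to look and compute and a tool call to move; the robot and the scene stay as the last step left them, time stands still between calls to the robot, and variables do not carry over. Pictures are saved under pics/ and viewed, at most 11 in all, crops included, and the job is handed in when it is done.

Besides the shell and the picture viewer there is one more tool, called after "Request:" as name([rows], argument=value, ...), one row to a line, values as JSON. carry_out: Moves the arm, as the interface text tells. Its arguments: {"type":"object","properties":{"deltas":{"type":"array","items":{"type":"array","items":{"type":"number"}}}},"required":["deltas"]}

```bash
mkdir -p pics
cat > h.py <<'E'
import numpy as np, cv2
from bench import ctrl, cams
def grab(n):
    s=ctrl.read_state(); f=cams.grab_frame(n)
    if 'mount' in f:
        T=np.eye(4);T[:3,:3]=np.array(s['eef_rot']);T[:3,3]=s['tool_pos']
        M=T@np.array(f['mount']); f['R']=M[:3,:3].T; f['t']=-M[:3,:3].T@M[:3,3]
    f['R']=np.array(f['R']);f['t']=np.array(f['t']).ravel()
    return f
def cloud(f):
    d=f['depth'];v,u=np.mgrid[:d.shape[0],:d.shape[1]]
    K=f['mtx'];p=np.stack([(u-K[0][2])/K[0][0]*d,(v-K[1][2])/K[1][1]*d,d],-1)
    w=(p-f['t'])@f['R']; w[d==0]=np.nan
    return w
def ray(f,u,v,z):
    d=np.linalg.inv(f['mtx'])@np.array([u,v,1.]);d=f['R'].T@d;c=-f['R'].T@f['t']
    return c+d*(z-c[2])/d[2]
def save(n,img): cv2.imwrite('pics/'+n+'.png',cv2.cvtColor(img,cv2.COLOR_RGB2BGR))
E
python3 - <<'E'
from h import *
import pickle
print(ctrl.read_state())
fs={n:grab(n) for n in('scene','side','wrist')}
pickle.dump(fs,open('f0.pkl','wb'))
for n,f in fs.items():print(n,-f['R'].T@f['t'],f['R'][2])
save('a',cv2.resize(np.vstack([np.hstack([fs['scene']['color'],fs['side']['color']]) ]),(800,300)))
save('sc',fs['scene']['color']); save('si',fs['side']['color'])
E
```

```text
{'t': 0.0, 'joint_pos': array([ 6.39361323e+01,  9.11407504e+00,  9.15725749e+01, -1.11428213e-03,
        7.94240067e+01, -1.20371180e+01]), 'qd': array([ 0.00749547,  0.02324551,  0.12655779,  0.09590411, -0.00691857,
       -0.0061418 ]), 'joint_efforts': array([ 9.89224682e-04, -3.95996010e+01, -3.31436241e+01, -6.88627711e-05,
        8.27506447e-03, -3.55517791e-06]), 'tool_pos': array([0.13909671, 0.55726049, 0.21319946]), 'eef_rot': array([[-9.70183385e-01,  2.42370603e-01, -8.31396697e-04],
       [ 2.42371724e-01,  9.70181894e-01, -1.74331515e-03],
       [ 3.84077679e-04, -1.89284245e-03, -9.99998135e-01]]), 'ft_force': array([ 0.01839024,  0.54518318, -0.31737564]), 'wrist_torque': array([-0.03859267,  0.02785998,  0.03621948]), 'grasp_force': 0.0, 'grip_width': 0.08517443893682909}
scene [1.23130369 0.80618881 1.12779945] [-0.44018081 -0.5515768  -0.70852233]
side [0.9156053  0.72517658 0.87326638] [-0.29553031 -0.64287481 -0.70666386]
wrist [0.07631055 0.57263713 0.37196798] [ 0.25036079 -0.06339916 -0.96607454]
```

View pics/sc.png

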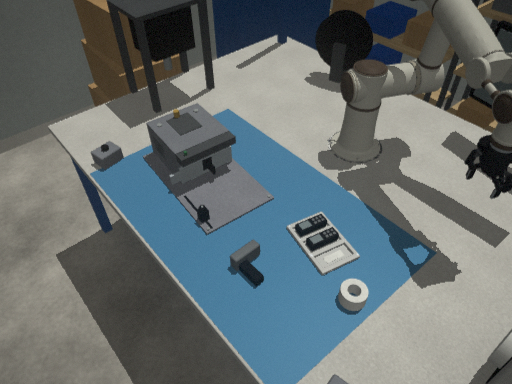

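View pics/si.png

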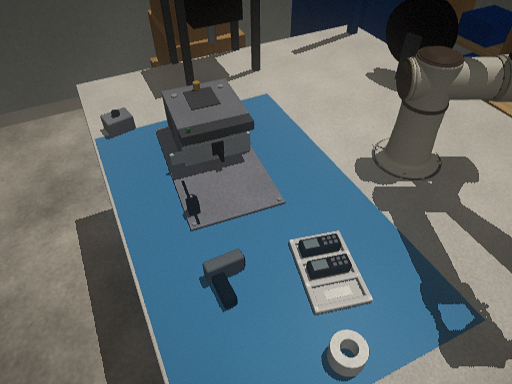

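The scene view shows the tester at about (190,150), the stop at (203,213), the tray at (322,240) with the empty pocket at (335,255), the scanner at (247,262) and the roll at (353,295). The side view shows the tester at (210,130), handle at (217,150), stop at (192,205) and the empty pocket's paper at (337,292).

Run:
```python
from h import *
import pickle
fs=pickle.load(open('f0.pkl','rb'))
for n in('side','scene'):
    f=fs[n];c=f['color'].astype(int);w=cloud(f);z=w[...,2]
    blue=(c[...,2]>c[...,0]+50); print(n,'table z',np.nanmedian(z[blue]),np.nanstd(z[blue&(abs(z)<.05)]))
    ok=(w[...,0]>0.1)&(w[...,0]<0.95)&(w[...,1]>-.7)&(w[...,1]<.7)
    for a,b in((.155,.166),(.0075,.0125),(.0125,.0165)):
        m=(ok&(z>a)&(z<b)&~blue).astype(np.uint8)
        k,l,st,ce=cv2.connectedComponentsWithStats(m)
        for i in range(1,k):
            if st[i,4]>150:
                p=w[l==i]; r=cv2.minAreaRect((p[:,:2]*1000).astype(np.float32)); print(a,st[i],np.round(r[0],1),np.round(r[1],1),round(r[2],1),np.round(np.nanmedian(z[l==i]),4))
f=fs['side'];w=cloud(f)
for u,v in((217,150),(337,292),(192,205),(222,262),(348,352),(320,243),(330,265),(118,120)):print((u,v),np.round(w[v,u],3))
save('crop',np.hstack([cv2.resize(f['color'][70:240,140:300],(400,425),interpolation=cv2.INTER_CUBIC),cv2.resize(f['color'][225:320,280:380],(400,425),interpolation=cv2.INTER_CUBIC)]))
```

```text
side table z 0.000373270924922157 0.0018452086198420487
0.155 [ 161   78   93   60 3421] [ 582.9 -378. ] [301.9 240.7] 85.9 0.159
0.0075 [ 156  126  129  103 4612] [ 612.6 -258.9] [533.9 298.3] 85.9 0.0094
0.0125 [ 290  230   83   83 1110] [499.6 277.7] [226.6 148.6] 77.3 0.0141
scene table z 0.0015087540879931147 0.002439380514141776
0.155 [ 146  103   90   59 2576] [ 584.3 -381.6] [305.2 244.5] 86.2 0.1614
0.0075 [ 143  153  129   81 2715] [ 614.6 -262.2] [536.4 304.6] 85.7 0.0104
(217, 150) [ 0.598 -0.252  0.059]
(337, 292) [0.516 0.346 0.008]
(192, 205) [ 0.753 -0.059  0.048]
(222, 262) [0.751 0.17  0.057]
(348, 352) [0.578 0.482 0.004]
(320, 243) [0.487 0.215 0.038]
(330, 265) [0.502 0.286 0.037]
(118, 120) [ 0.859 -0.583  0.054]
```

View pics/crop.png

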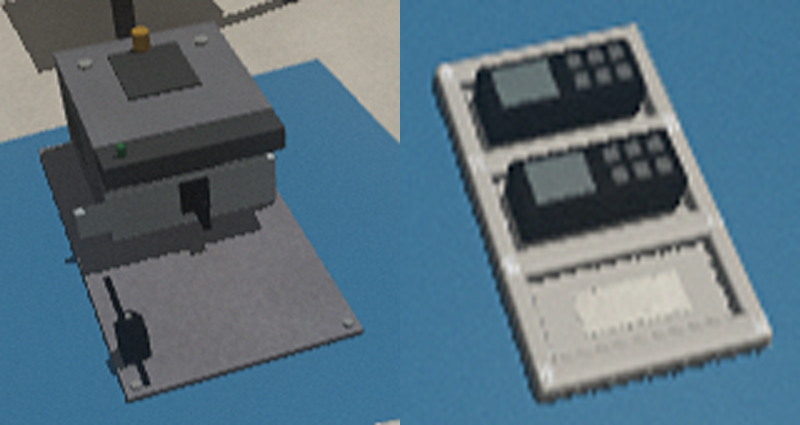

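The crop shows the drawer front and hood facing world +y, the blade handle at mid front, and the stop on the world +x side. The tray's third pocket, nearest the bottom with the paper, is empty. Depth is good, so I'll measure in the tester frame.

Run:
```python
from h import *
import pickle
fs=pickle.load(open('f0.pkl','rb'))
th=np.radians(85.85);o=np.array([np.cos(th),np.sin(th)]);e=np.array([o[1],-o[0]])
for n in('side','scene'):
    f=fs[n];w=cloud(f).reshape(-1,3);w=w[~np.isnan(w[:,0])]
    q=w[:,:2]-[.5835,-.380];S=np.c_[q@o,q@e,w[:,2]];S=S[(abs(S[:,1])<.16)&(S[:,0]>-.2)&(S[:,0]<.45)]
    s,y,z=S.T
    P=lambda m:(m.sum(),np.round(np.percentile(S[m],[2,50,98],axis=0),4).tolist()) if m.sum() else 0
    print(n);t=(z>.15)&(z<.17);print('top',P(t))
    print('hoodfront',P((z>.13)&(z<.15)&(s>.1)&(abs(y)<.1)))
    m=(z>.03)&(z<.08)&(s>.05)&(s<.2)&(abs(y)<.11)&(abs(y)>.03);print('front',P(m));
    a=np.polyfit(y[m],s[m],1);print('slope deg',np.degrees(np.arctan(a[0])),a)
    a=np.polyfit(y[t&(s<.13)],s[t&(s<.13)],1)
    print('handle',P((z>.042)&(z<.078)&(s>s[m].max()+.006)&(s<.26)&(abs(y)<.05)))
    print('handletop',P((z>.076)&(z<.084)&(s>.125)&(s<.26)&(abs(y)<.05)))
    k=(z>.03)&(s>.23)&(y>.05);print('stop',P(k),P(k&(z>.052)&(z<.062)))
    k=(z>.03)&(z<.075)&(s>.05)&(s<.2)&(y>.12);print('ear',P(k))
    pl=(z>.006)&(z<.014)&(s>.2);print('plate',P(pl), s[pl].max())
    # dump top-down image
f=fs['side'];w=cloud(f);c=f['color']
# tray edges: rect of z 11..16 mask
m=(abs(w[...,0]-.5)<.15)&(abs(w[...,1]-.278)<.15)&(c.min(-1)>110);
r=cv2.minAreaRect((w[m][:,:2]*1000).astype(np.float32));print(r)
m2=m&(c.min(-1)>150)
```

```text
side
top (np.int64(3580), [[-0.1374, -0.1153, 0.1529], [0.0255, 0.0056, 0.1589], [0.1495, 0.1164, 0.1636]])
hoodfront (np.int64(311), [[0.1447, -0.0953, 0.1304], [0.1488, 0.003, 0.1401], [0.1526, 0.0955, 0.1494]])
front (np.int64(544), [[0.109, -0.107, 0.0315], [0.1137, 0.0317, 0.0562], [0.1178, 0.1062, 0.0788]])
slope deg 0.04070333832073222 [0.00071041 0.11303667]
handle (np.int64(59), [[0.128, -0.0048, 0.0455], [0.1612, 0.0032, 0.0642], [0.1711, 0.0052, 0.0776]])
handletop (np.int64(27), [[0.1271, -0.0047, 0.0766], [0.1498, 0.0003, 0.0784], [0.1685, 0.0045, 0.0825]])
stop (np.int64(176), [[0.3076, 0.1267, 0.0315], [0.3297, 0.1434, 0.0565], [0.3355, 0.1592, 0.0739]]) (np.int64(59), [[0.3055, 0.1267, 0.0534], [0.3281, 0.1447, 0.0573], [0.3353, 0.1592, 0.0615]])
ear (np.int64(146), [[0.1031, 0.1205, 0.0336], [0.1133, 0.14, 0.0574], [0.1177, 0.1586, 0.0742]])
plate (np.int64(3562), [[0.2043, -0.1241, 0.0063], [0.3028, 0.0129, 0.0092], [0.3831, 0.1532, 0.0126]]) 0.38982894320103145
scene
top (np.int64(2830), [[-0.1404, -0.1139, 0.1529], [0.0187, 0.0101, 0.1615], [0.147, 0.12, 0.1674]])
[... 292 characters left out ...]
1, -0.0029, 0.0429], [0.1552, 0.0053, 0.0635], [0.1683, 0.0074, 0.0765]])
handletop (np.int64(25), [[0.1259, -0.0049, 0.0762], [0.1454, 0.0011, 0.0795], [0.1655, 0.0073, 0.0831]])
stop (np.int64(104), [[0.3066, 0.1283, 0.0333], [0.3251, 0.1454, 0.0586], [0.3329, 0.1589, 0.0757]]) (np.int64(35), [[0.3026, 0.1274, 0.0523], [0.3263, 0.1445, 0.0564], [0.3325, 0.159, 0.0619]])
ear (np.int64(102), [[0.0529, 0.1203, 0.0369], [0.1098, 0.1363, 0.0601], [0.1158, 0.1581, 0.0746]])
plate (np.int64(2196), [[0.2044, -0.1245, 0.0064], [0.3011, 0.0139, 0.0106], [0.3847, 0.1534, 0.0138]]) 0.4491726024080396
((497.28118896484375, 276.2855529785156), (229.91073608398438, 153.70382690429688), 78.49251556396484)
```

Request:
carry_out([
  [0.085,0.022,-0.033,0.01,0,0,-6.67],
  [0.085,0.022,-0.033,0.01,0,0,-6.67],
  [0.085,0.022,-0.033,0.01,0,0,-6.67],
  [0.085,0.022,-0.033,0.01,0,0,-6.67],
  [0.085,0.022,-0.033,0,0,0,-6.67],
  [0.085,0.022,-0.033,0,0,0,-6.67],
  [0.085,0.022,-0.033,0,0,0,-6.67],
  [0.085,0.022,-0.033,0,0,0,-6.67],
])

```text
t: 0.82
tool_pos: [0.3158, 0.2921, 0.2541]
eef_rot: [[-0.38, 0.925, 0.0], [0.925, 0.38, 0.0], [0.0, 0.0, -1.0]]
ft_force: [1.9, 0.7, -0.1]
grip_width: 0.0848
grasp_force: 0.0
```

Request:
carry_out([
  [0.085,0.022,-0.033,0,0,0,-6.67],
  [0.085,0.022,-0.033,0,0,0,-6.67],
  [0.085,0.022,-0.033,0,0,0,-6.67],
  [0.085,0.022,-0.033,0,0,0,-6.67],
  [0.085,0.022,-0.033,0,-6.65,0.48,0],
  [0.085,0.022,-0.033,0,-6.65,0.48,0],
  [0.085,0.022,-0.033,0,-6.65,0.48,0],
  [0.085,0.022,-0.033,0,-6.65,0.48,0],
])

```text
t: 1.48
tool_pos: [0.4929, 0.0281, 0.2551]
eef_rot: [[0.064, 0.997, -0.031], [0.889, -0.071, -0.452], [-0.453, 0.001, -0.891]]
ft_force: [-0.6, -0.1, -0.0]
grip_width: 0.085
grasp_force: 0.0
```

Request:
carry_out([
  [0.085,0.018,-0.029,-0.012,-6.65,0.48,0],
  [0.085,0.018,-0.029,-0.012,-6.65,0.48,0],
  [0.085,0.018,-0.029,-0.015,0,0,0],
  [0.085,0.018,-0.029,-0.018,0,0,0],
  [0.085,0.018,-0.029,-0.018,0,0,0],
  [0.085,0.018,-0.028,-0.018,0,0,0],
  [0.085,0,0,0,0,0,0],
])

```text
t: 2.07
tool_pos: [0.5984, -0.1475, 0.1564]
eef_rot: [[0.053, 0.997, -0.054], [0.764, -0.075, -0.641], [-0.643, -0.007, -0.766]]
ft_force: [-0.5, 0.6, -0.6]
grip_width: 0.0849
grasp_force: 0.0
```

Run:
```python
from h import *
s=ctrl.read_state();print(s['tool_pos'],np.round(s['eef_rot'],4),s['joint_pos'])
f=grab('wrist');c=f['color']
w=cloud(f);th=np.radians(85.85);o=np.array([np.cos(th),np.sin(th)]);e=np.array([o[1],-o[0]])
q=w[...,:2]-[.5835,-.380];S=np.dstack([q@o,q@e,w[...,2]]);s,y,z=S[...,0],S[...,1],S[...,2]
P=lambda m:(m.sum(),np.round(np.nanpercentile(S[m],[2,50,98],axis=0),4).tolist()) if m.sum() else 0
fr=(z>.03)&(z<.08)&(abs(y)<.11)&(abs(y)>.03)&(s>.08)&(s<.135);print('front',P(fr))
print('handle',P((z>.042)&(z<.085)&(s>.125)&(s<.2)&(abs(y)<.03)))
print('stop',P((z>.03)&(s>.24)&(s<.36)&(y>.1)&(y<.17)))
k=(z>.02)&(z<.06)&(s>.24)&(s<.36)&(y>.1)&(y<.17);print('bufmin',np.nanmin(s[k]) if k.sum() else 0)
save('w1',c)
```

```text
[ 0.59841519 -0.14750265  0.15639606] [[ 0.0534  0.9971 -0.0536]
 [ 0.7641 -0.0754 -0.6407]
 [-0.6429 -0.0068 -0.7659]] [ -5.69190938  22.80676658  90.62017803 -42.61579672  71.70873017
  14.32004379]
front (np.int64(5278), [[0.1098, -0.1069, 0.0312], [0.111, 0.0304, 0.0566], [0.1123, 0.1067, 0.0791]])
handle (np.int64(550), [[0.1268, -0.0049, 0.0438], [0.165, -0.0001, 0.0747], [0.1669, 0.0048, 0.0796]])
stop (np.int64(1451), [[0.2953, 0.1256, 0.0335], [0.3068, 0.1308, 0.0563], [0.3159, 0.1434, 0.0704]])
bufmin 0.29273019196408684
```

View pics/w1.png

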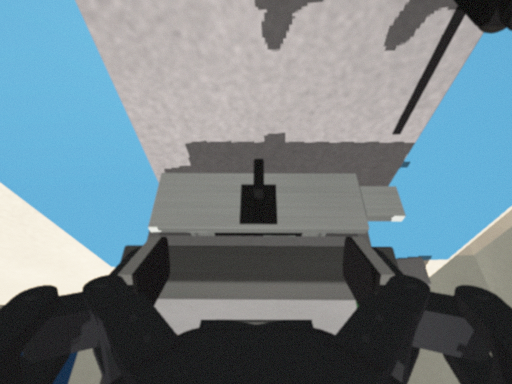

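The wrist view shows the handle plate at (258,170–225) centred between the open fingers, below the hood. The stop is at the upper right (490,10).

Request:
carry_out([
  [0.085,-0.0005,-0.0103,-0.0118,0,0,0],
  [0.085,-0.0005,-0.0103,-0.0118,0,0,0],
  [0.085,-0.0005,-0.0103,-0.0118,0,0,0],
  [0.085,-0.0005,-0.0103,-0.0118,0,0,0],
  [0.085,-0.0005,-0.0103,-0.0118,0,0,0],
  [0.085,-0.0005,-0.0103,-0.0118,0,0,0],
  [0.085,-0.0005,-0.0103,-0.0118,0,0,0],
  [0.085,-0.0005,-0.0103,-0.0115,0,0,0],
])

```text
t: 2.78
tool_pos: [0.5956, -0.2254, 0.0669]
eef_rot: [[0.054, 0.998, -0.045], [0.764, -0.07, -0.641], [-0.643, 0.0, -0.766]]
ft_force: [0.0, -0.5, -0.0]
grip_width: 0.0848
grasp_force: 0.0
```

Request:
carry_out([
  [0.005,0,0,0,0,0,0],
  [0.005,0,0,0,0,0,0],
  [0.005,0,0,0,0,0,0],
  [0.005,0,0,0,0,0,0],
  [0.005,0,0,0,0,0,0],
  [0.005,0,0,0,0,0,0],
  [0.005,0,0,0,0,0,0],
  [0.005,0,0,0,0,0,0],
])

```text
t: 3.45
tool_pos: [0.5956, -0.2254, 0.0675]
eef_rot: [[0.054, 0.997, -0.046], [0.764, -0.071, -0.641], [-0.643, -0.0, -0.766]]
ft_force: [-0.4, 0.0, 0.6]
grip_width: 0.005
grasp_force: 0.7
```

Run:
```python
from h import *
s=ctrl.read_state();print(s['grip_width'],s['grasp_force'],s['ft_force'])
a=grab('wrist')['color'];b=grab('side')['color']
save('w2',np.hstack([cv2.resize(a,(400,300)),cv2.resize(b[100:220,140:300],(400,300))]))
```

```text
0.004950807419171007 0.6958455475978553 [-0.40804422  0.03246293  0.64793106]
```

View pics/w2.png

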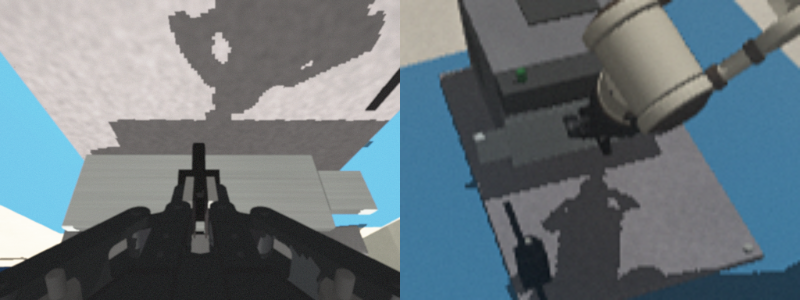

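The left half shows the blade at (198,160) between the fingers at (183,185) and (213,185). The right half shows the hand at the handle. The grip force is only 0.7 N, so I'll close fully and see.

Request:
carry_out([
  [0,0,0,0,0,0,0],
  [0,0,0,0,0,0,0],
  [0,0,0,0,0,0,0],
])

```text
t: 3.8
tool_pos: [0.5955, -0.2255, 0.0673]
eef_rot: [[0.054, 0.997, -0.046], [0.764, -0.071, -0.641], [-0.643, -0.0, -0.766]]
ft_force: [-0.0, 1.4, 2.0]
grip_width: 0.0002
grasp_force: 1.4
```

Run:
```python
from h import *
f=grab('wrist');w=cloud(f);th=np.radians(85.85);o=np.array([np.cos(th),np.sin(th)]);e=np.array([o[1],-o[0]])
q=w[...,:2]-[.5835,-.380];S=np.dstack([q@o,q@e,w[...,2]])*1000
for v in range(170,300,8): print(v,[tuple(np.round(S[v,u]).astype(int)) if f['depth'][v,u]>0 else 0 for u in (225,240,248,254,260,275)])
st=ctrl.read_state();p=st['tool_pos'];q=p[:2]-[.5835,-.380];print('tcp',q@o,q@e,p[2],st['grip_width'])
c=f['color'];save('w3',cv2.resize(c[150:350,150:360],(800,600)))
```

```text
170 [(np.int64(141), np.int64(-21), np.int64(9)), (np.int64(141), np.int64(-10), np.int64(10)), (np.int64(140), np.int64(-4), np.int64(9)), (np.int64(141), np.int64(0), np.int64(9)), (np.int64(141), np.int64(4), np.int64(9)), (np.int64(141), np.int64(16), np.int64(9))]
178 [(np.int64(130), np.int64(-22), np.int64(9)), (np.int64(131), np.int64(-11), np.int64(9)), (np.int64(131), np.int64(-5), np.int64(9)), (np.int64(131), np.int64(0), np.int64(9)), (np.int64(131), np.int64(5), np.int64(9)), (np.int64(131), np.int64(16), np.int64(9))]
186 [(np.int64(121), np.int64(-23), np.int64(10)), (np.int64(121), np.int64(-11), np.int64(9)), (np.int64(166), np.int64(-3), np.int64(43)), (np.int64(165), np.int64(0), np.int64(42)), (np.int64(166), np.int64(4), np.int64(42)), (np.int64(120), np.int64(17), np.int64(9))]
194 [(np.int64(110), np.int64(-24), np.int64(9)), (np.int64(109), np.int64(-12), np.int64(9)), (np.int64(167), np.int64(-3), np.int64(49)), (np.int64(166), np.int64(0), np.int64(48)), (np.int64(166), np.int64(4), np.int64(48)), (np.int64(110), np.int64(17), np.int64(9))]
202 [(np.int64(1
[... 2964 characters left out ...]
t64(111)), (np.int64(210), np.int64(8), np.int64(115))]
290 [(np.int64(222), np.int64(-8), np.int64(121)), (np.int64(223), np.int64(-3), np.int64(121)), (np.int64(198), np.int64(-2), np.int64(114)), (np.int64(186), np.int64(1), np.int64(110)), (np.int64(195), np.int64(3), np.int64(113)), (np.int64(222), np.int64(7), np.int64(121))]
298 [(np.int64(225), np.int64(-7), np.int64(124)), (np.int64(223), np.int64(-3), np.int64(124)), (np.int64(196), np.int64(-2), np.int64(116)), (np.int64(183), np.int64(1), np.int64(113)), (np.int64(192), np.int64(3), np.int64(115)), (np.int64(225), np.int64(7), np.int64(124))]
tcp 0.15496004897931592 0.0008082133432793322 0.06729427888704961 -0.0003873557565303339
```

View pics/w3.png

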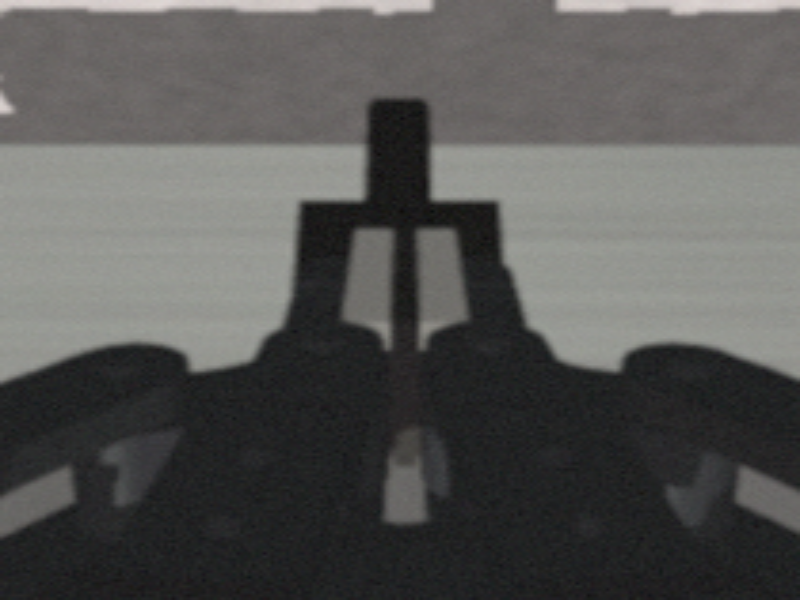

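The blade shows at (400,150) of the crop. The shut fingers end at about (400,215), visibly behind it, so I need to check where the fingertips really are relative to the reported TCP.

Run:
```python
from h import *
import pickle
fs=pickle.load(open('f0.pkl','rb'))
f=fs['scene'];w=cloud(f);m=(abs(w[...,0]-.139)<.09)&(abs(w[...,1]-.557)<.09)&(w[...,2]>.05)
p=w[m];p=p[p[:,2].argsort()];print('scene lowest',len(p),np.round(p[:12],3).tolist(),np.round(np.percentile(p[:,2],[1,5,20,50]),3))
def tool(f):
    d=f['depth'];v,u=np.mgrid[:384,:512];K=f['mtx'];c=np.stack([(u-K[0][2])/K[0][0]*d,(v-K[1][2])/K[1][1]*d,d],-1)
    M=np.array(f['mount']);return c@M[:3,:3].T+M[:3,3]
for n,f in(('open',fs['wrist']),('shut',cams.grab_frame('wrist'))):
    t=tool(f);m=(f['depth']>0)&(t[...,2]<.04)&(abs(t[...,0])<.06)&(abs(t[...,1])<.08)
    if n=='shut': m&=(np.arange(384)[:,None]>230)
    print(n,np.round(np.percentile(t[m][:,2],[90,98,99.9]),3),np.round(t[m][t[m][:,2].argsort()[-5:]],3).tolist())
    print(np.array(f['mount']).round(3).tolist())
# side view now: lowest dark points near handle
f=grab('side');w=cloud(f);th=np.radians(85.85);o=np.array([np.cos(th),np.sin(th)]);e=np.array([o[1],-o[0]])
q=w[...,:2]-[.5835,-.380];S=np.dstack([q@o,q@e,w[...,2]])
m=(abs(S[...,1])<.03)&(S[...,0]>.125)&(S[...,0]<.25)&(S[...,2]>.035)&(S[...,2]<.16)
P=S[m]*1000;P=P[P[:,2].argsort()];print(P[::max(1,len(P)//25)].round().astype(int).tolist())
```

```text
scene lowest 2696 [[0.156, 0.597, 0.243], [0.157, 0.603, 0.245], [0.126, 0.516, 0.245], [0.138, 0.512, 0.246], [0.161, 0.602, 0.247], [0.137, 0.515, 0.247], [0.132, 0.515, 0.248], [0.124, 0.517, 0.249], [0.141, 0.509, 0.25], [0.127, 0.515, 0.25], [0.119, 0.517, 0.25], [0.16, 0.608, 0.251]] [0.255 0.283 0.322 0.403]
open [-0.066 -0.04  -0.03 ] [[0.003, 0.042, -0.029], [0.004, -0.044, -0.029], [0.002, 0.042, -0.029], [-0.006, -0.044, -0.028], [-0.003, 0.043, -0.028]]
[[0.0, -0.966, -0.259, 0.065], [1.0, 0.0, 0.001, -0.001], [-0.001, -0.259, 0.966, -0.159], [0.0, 0.0, 0.0, 1.0]]
shut [-0.032  0.036  0.04 ] [[-0.022, 0.055, 0.04], [-0.023, 0.069, 0.04], [-0.023, -0.078, 0.04], [-0.023, -0.048, 0.04], [-0.024, -0.041, 0.04]]
[[0.001, -0.966, -0.258, 0.066], [1.0, 0.001, 0.0, 0.001], [0.0, -0.258, 0.966, -0.158], [0.0, 0.0, 0.0, 1.0]]
[[164, 0, 38], [169, 1, 46], [159, 5, 52], [169, -3, 57], [160, 4, 65], [183, 7, 84], [204, 18, 110], [210, 23, 117], [228, 15, 124], [147, 8, 130], [149, 12, 132], [149, 25, 136], [151, 18, 139], [146, 27, 142], [149, 14, 145], [147, 10, 146], [145, -1, 149], [150, 20, 151], [151, 14, 154], [147, 29, 155], [148, 16, 156], [133, 28, 156], [132, 4, 157], [145, 2, 158], [130, 14, 158], [144, 21, 159], [148, -1, 159], [134, 21, 160], [127, -4, 160]]
```

Two cameras agree that the true fingertips stand about 28 mm behind the reported TCP, not 22 mm ahead of it. That puts the true grasp point about 46 mm behind the TCP. I'll correct for this, open, and advance 52 mm along the tool axis.

Request:
carry_out([
  [0.05,0,0,0,0,0,0],
  [0.05,0,0,0,0,0,0],
  [0.05,0,0,0,0,0,0],
  [0.05,-0.0005,-0.0067,-0.008,0,0,0],
  [0.05,-0.0005,-0.0067,-0.008,0,0,0],
  [0.05,-0.0005,-0.0067,-0.008,0,0,0],
  [0.05,-0.0005,-0.0067,-0.008,0,0,0],
  [0.05,-0.0005,-0.0067,-0.008,0,0,0],
])

```text
t: 4.62
tool_pos: [0.5921, -0.2599, 0.0256]
eef_rot: [[0.054, 0.997, -0.048], [0.764, -0.072, -0.641], [-0.643, -0.002, -0.766]]
ft_force: [0.0, -0.0, 0.2]
grip_width: 0.0499
grasp_force: 0.0
```

Request:
carry_out([
  [0.05,0,0,0,0,0,0],
  [0.0,0,0,0,0,0,0],
  [0.0,0,0,0,0,0,0],
  [0.0,0,0,0,0,0,0],
  [0.0,0,0,0,0,0,0],
  [0.0,0,0,0,0,0,0],
  [0.0,0,0,0,0,0,0],
])

```text
t: 5.2
tool_pos: [0.592, -0.2587, 0.0277]
eef_rot: [[0.054, 0.997, -0.048], [0.764, -0.073, -0.642], [-0.643, -0.002, -0.766]]
ft_force: [-4.4, 1.1, 3.6]
grip_width: 0.0094
grasp_force: 60.2
```

Request:
carry_out([
  [0,0.0003,0.004,0,0,0,0],
  [0,0.0005,0.007,0,0,0,0],
  [0,0.0007,0.01,0,0,0,0],
  [0,0.0007,0.01,0,0,0,0],
  [0,0.0007,0.01,0,0,0,0],
  [0,0.0007,0.01,0,0,0,0],
  [0,0.0007,0.01,0,0,0,0],
  [0,0.0007,0.01,0,0,0,0],
])

```text
t: 5.87
tool_pos: [0.5972, -0.188, 0.0278]
eef_rot: [[0.054, 0.997, -0.048], [0.763, -0.072, -0.642], [-0.644, -0.002, -0.765]]
ft_force: [-3.9, -2.6, 2.4]
grip_width: 0.0094
grasp_force: 59.5
```

Request:
carry_out([
  [0,0.0007,0.01,0,0,0,0],
  [0,0.0007,0.01,0,0,0,0],
  [0,0.0007,0.01,0,0,0,0],
  [0,0.0007,0.01,0,0,0,0],
  [0,0.0007,0.01,0,0,0,0],
  [0,0.0006,0.008,0,0,0,0],
  [0,0.0004,0.005,0,0,0,0],
  [0,0,0,0,0,0,0],
])

```text
t: 6.53
tool_pos: [0.602, -0.1237, 0.0277]
eef_rot: [[0.054, 0.997, -0.047], [0.764, -0.071, -0.641], [-0.643, -0.002, -0.766]]
ft_force: [-6.1, 3.4, 7.3]
grip_width: 0.0092
grasp_force: 60.6
```

Run:
```python
from h import *
s=ctrl.read_state();print(s['tool_pos'],s['ft_force'],s['grip_width'],s['grasp_force'])
th=np.radians(85.85);o=np.array([np.cos(th),np.sin(th)]);e=np.array([o[1],-o[0]])
for n in('side','wrist'):
    f=grab(n);w=cloud(f);q=w[...,:2]-[.5835,-.380];S=np.dstack([q@o,q@e,w[...,2]])
    a,y,z=S[...,0],S[...,1],S[...,2];P=lambda m:(m.sum(),np.round(np.nanpercentile(S[m],[1,50,99],axis=0),4).tolist()) if m.sum() else 0
    print(n,'front',P((z>.035)&(z<.08)&(abs(y)>.06)&(abs(y)<.11)&(a>.24)&(a<.3)))
    print('ear',P((z>.03)&(z<.08)&(y>.122)&(y<.16)&(a>.24)&(a<.285)))
    print('stop',P((z>.02)&(z<.06)&(y>.122)&(y<.16)&(a>.285)&(a<.36)))
```

```text
[ 0.60199465 -0.12365685  0.02772418] [-6.09079461  3.42925364  7.30631373] 0.009157401853921561 60.55840194225311
side front (np.int64(175), [[0.2458, 0.0605, 0.0354], [0.2495, 0.0859, 0.0578], [0.2529, 0.1096, 0.0795]])
ear (np.int64(144), [[0.2409, 0.1226, 0.0326], [0.2489, 0.1413, 0.0569], [0.2525, 0.1593, 0.0746]])
stop (np.int64(149), [[0.3071, 0.1261, 0.021], [0.3318, 0.1441, 0.0453], [0.3364, 0.1593, 0.059]])
wrist front (np.int64(8394), [[0.2449, -0.1093, 0.0353], [0.2465, -0.0611, 0.0501], [0.2479, 0.1094, 0.0758]])
ear (np.int64(2828), [[0.2423, 0.1222, 0.033], [0.2463, 0.1328, 0.0509], [0.2477, 0.1515, 0.073]])
stop 0
```

Request:
carry_out([
  [0,0.0004,0.006,0,0,0,0],
  [0,0.0004,0.006,0,0,0,0],
  [0,0.0004,0.006,0,0,0,0],
  [0,0.0004,0.005,0,0,0,0],
  [0,0.0003,0.004,0,0,0,0],
  [0,0.0002,0.003,0,0,0,0],
  [0,0.0001,0.002,0,0,0,0],
  [0,0,0,0,0,0,0],
])

```text
t: 7.3
tool_pos: [0.6043, -0.0925, 0.0277]
eef_rot: [[0.054, 0.997, -0.047], [0.764, -0.072, -0.642], [-0.643, -0.001, -0.766]]
ft_force: [-4.7, 1.0, 6.6]
grip_width: 0.0093
grasp_force: 60.2
```

Request:
carry_out([
  [0,0.0001,0.001,0,0,0,0],
  [0,0.0001,0.001,0,0,0,0],
  [0,0.0001,0.001,0,0,0,0],
  [0,0,0,0,0,0,0],
])

```text
t: 7.63
tool_pos: [0.6045, -0.09, 0.0278]
eef_rot: [[0.054, 0.997, -0.047], [0.763, -0.072, -0.642], [-0.644, -0.001, -0.765]]
ft_force: [-5.5, -1.5, 5.6]
grip_width: 0.0094
grasp_force: 60.0
```

Run:
```python
from h import *
s=ctrl.read_state();print(s['tool_pos'],s['ft_force'],s['grip_width'],s['grasp_force'])
for n in('side','scene'):
    f=grab(n);save('x_'+n,f['color'])
    if n=='side':save('s4',cv2.resize(f['color'][110:230,150:310],(800,600),interpolation=cv2.INTER_CUBIC))
```

```text
[ 0.60445411 -0.09002118  0.02775575] [-5.49748517 -1.51303737  5.64274272] 0.009372360890312518 60.00952184200287
```

View pics/s4.png

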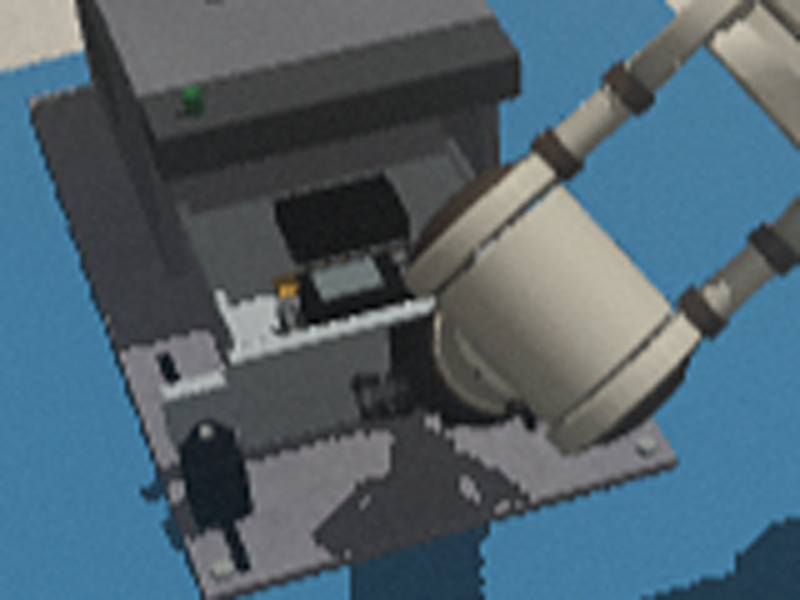

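The drawer is well out, with the ear at (195,385) close to the stop at (210,470). There is no contact yet, so I'll creep on and watch the force.

Request:
carry_out([
  [0,0.0001,0.0015,0,0,0,0],
  [0,0.0001,0.0015,0,0,0,0],
  [0,0.0001,0.0015,0,0,0,0],
  [0,0.0001,0.001,0,0,0,0],
  [0,0,0,0,0,0,0],
])

```text
t: 8.15
tool_pos: [0.6049, -0.0845, 0.0278]
eef_rot: [[0.054, 0.997, -0.047], [0.763, -0.072, -0.642], [-0.644, -0.001, -0.765]]
ft_force: [-5.7, -1.4, 5.2]
grip_width: 0.0093
grasp_force: 60.0
```

Request:
carry_out([
  [0,0.0001,0.001,0,0,0,0],
  [0,0.0001,0.001,0,0,0,0],
  [0,0,0,0,0,0,0],
])

```text
t: 8.4
tool_pos: [0.605, -0.0826, 0.0278]
eef_rot: [[0.054, 0.997, -0.048], [0.763, -0.072, -0.642], [-0.644, -0.001, -0.765]]
ft_force: [-5.4, -1.2, 6.0]
grip_width: 0.0093
grasp_force: 60.0
```

Request:
carry_out([
  [0,0.0001,0.001,0,0,0,0],
  [0,0,0.0005,0,0,0,0],
  [0,0,0,0,0,0,0],
])

```text
t: 8.65
tool_pos: [0.6051, -0.0812, 0.0278]
eef_rot: [[0.054, 0.997, -0.048], [0.763, -0.072, -0.642], [-0.644, -0.002, -0.765]]
ft_force: [-5.6, -2.7, 5.7]
grip_width: 0.0094
grasp_force: 60.0
```

Ear is at about s=0.289. I'll continue in 1 mm steps.

Request:
carry_out([
  [0,0.0001,0.001,0,0,0,0],
  [0,0,0,0,0,0,0],
])

```text
t: 8.82
tool_pos: [0.6052, -0.0801, 0.0278]
eef_rot: [[0.054, 0.997, -0.048], [0.763, -0.072, -0.642], [-0.644, -0.002, -0.765]]
ft_force: [-5.6, -1.4, 4.9]
grip_width: 0.0091
grasp_force: 60.0
```

Request:
carry_out([
  [0,0.0001,0.001,0,0,0,0],
  [0,0,0,0,0,0,0],
])

```text
t: 8.98
tool_pos: [0.6053, -0.0791, 0.0278]
eef_rot: [[0.054, 0.997, -0.048], [0.763, -0.072, -0.642], [-0.644, -0.002, -0.765]]
ft_force: [-5.1, -2.1, 5.3]
grip_width: 0.0094
grasp_force: 60.0
```

Request:
carry_out([
  [0,0.0001,0.0007,0,0,0,0],
  [0,0,0,0,0,0,0],
])

```text
t: 9.15
tool_pos: [0.6053, -0.0785, 0.0277]
eef_rot: [[0.054, 0.997, -0.048], [0.763, -0.072, -0.642], [-0.644, -0.002, -0.765]]
ft_force: [-5.5, -2.4, 5.8]
grip_width: 0.0094
grasp_force: 60.0
```

Request:
carry_out([
  [0,0.0001,0.001,0,0,0,0],
  [0,0,0,0,0,0,0],
])

```text
t: 9.32
tool_pos: [0.6053, -0.078, 0.0278]
eef_rot: [[0.054, 0.997, -0.048], [0.763, -0.072, -0.643], [-0.645, -0.002, -0.765]]
ft_force: [-5.6, -4.7, 5.5]
grip_width: 0.0094
grasp_force: 59.7
```

Request:
carry_out([
  [0,0.0001,0.0007,0,0,0,0],
  [0,0,0,0,0,0,0],
])

```text
t: 9.48
tool_pos: [0.6053, -0.078, 0.0278]
eef_rot: [[0.054, 0.997, -0.049], [0.762, -0.073, -0.643], [-0.645, -0.002, -0.764]]
ft_force: [-5.3, -9.0, 3.6]
grip_width: 0.0096
grasp_force: 59.3
```

Request:
carry_out([
  [0,0.0001,0.0007,0,0,0,0],
  [0,0,0,0,0,0,0],
])

```text
t: 9.65
tool_pos: [0.6053, -0.0779, 0.0278]
eef_rot: [[0.054, 0.997, -0.049], [0.762, -0.073, -0.644], [-0.646, -0.003, -0.764]]
ft_force: [-5.1, -10.9, 3.5]
grip_width: 0.0091
grasp_force: 59.0
```

Request:
carry_out([
  [0,0.0001,0.001,0,0,0,0],
  [0,0,0.0005,0,0,0,0],
  [0,0,0,0,0,0,0],
  [0,0,0,0,0,0,0],
  [0,0,0,0,0,0,0],
])

```text
t: 10.07
tool_pos: [0.6053, -0.0778, 0.0279]
eef_rot: [[0.054, 0.997, -0.05], [0.761, -0.074, -0.645], [-0.647, -0.003, -0.763]]
ft_force: [-4.5, -17.8, 2.5]
grip_width: 0.0089
grasp_force: 58.6
```

The ear bears on the buffer with about 15 N and has been held there. Next I'll relax, open and retreat along the tool axis.

Request:
carry_out([
  [0,0,-0.002,0,0,0,0],
  [0,0,0,0,0,0,0],
  [0.05,0,0,0,0,0,0],
  [0.05,0,0,0,0,0,0],
  [0.05,0,0,0,0,0,0],
  [0.05,0,0,0,0,0,0],
  [0.05,0.0005,0.0065,0.0077,0,0,0],
  [0.05,0.0005,0.0065,0.0077,0,0,0],
])

```text
t: 10.73
tool_pos: [0.607, -0.0629, 0.0426]
eef_rot: [[0.054, 0.997, -0.047], [0.764, -0.071, -0.641], [-0.643, -0.002, -0.766]]
ft_force: [0.3, 0.2, -0.5]
grip_width: 0.05
grasp_force: 0.0
```

Request:
carry_out([
  [0.06,0.001,0.013,0.0155,0,0,0],
  [0.07,0.001,0.013,0.0155,0,0,0],
  [0.07,0.001,0.013,0.0155,0,0,0],
  [0.07,0.001,0.013,0.0155,0,0,0],
  [0.07,0.001,0.013,0.0155,0,0,0],
  [0.07,0.001,0.013,0.0155,0,0,0],
  [0.07,0.001,0.013,0.0155,0,0,0],
  [0.07,0.001,0.013,0.0155,0,0,0],
])

```text
t: 11.4
tool_pos: [0.6155, 0.0423, 0.1684]
eef_rot: [[0.054, 0.998, -0.045], [0.765, -0.07, -0.641], [-0.642, 0.001, -0.767]]
ft_force: [0.3, -0.4, 0.1]
grip_width: 0.0701
grasp_force: 0.0
```

Run:
```python
from h import *
s=ctrl.read_state();print(s['tool_pos'],s['joint_pos'])
th=np.radians(85.85);o=np.array([np.cos(th),np.sin(th)]);e=np.array([o[1],-o[0]])
W=[]
for n in('side','wrist','scene'):
    f=grab(n);w=cloud(f);q=w[...,:2]-[.5835,-.380];S=np.dstack([q@o,q@e,w[...,2]])
    a,y,z=S[...,0],S[...,1],S[...,2];P=lambda m:(m.sum(),np.round(np.nanpercentile(S[m],[1,50,99],axis=0),4).tolist()) if m.sum() else 0
    print(n,'front',P((z>.035)&(z<.08)&(abs(y)>.06)&(abs(y)<.11)&(a>.27)&(a<.32)))
    dark=f['color'].max(-1)<70
    m=(z>.066)&(z<.078)&(abs(y)<.1)&(a>.16)&(a<.27);print('unit',P(m));
    if m.sum()>30:
        p=(S[m][:,:2]*1000).astype(np.float32);print(cv2.minAreaRect(p))
    # height grid
    G=np.full((14,13),np.nan)
    for i in range(14):
        for j in range(13):
            k=(abs(a-(.15+.01*i))<.005)&(abs(y-(-.12+.02*j))<.01)
            if k.sum()>1:G[i,j]=np.nanmedian(z[k])
    if n!='scene':print((G*1000).round())
    if n=='wrist':save('w5',f['color'])
    if n=='side':sc=f['color'][110:230,150:310]
save('s5',np.hstack([cv2.resize(sc,(400,300),interpolation=cv2.INTER_CUBIC),cv2.resize(cv2.cvtColor(cv2.imread('pics/w5.png'),4),(400,300))]))
```

```text
[0.61550504 0.04228198 0.1683765 ] [ 11.36395602  29.93317926  79.37617085 -38.4631901   84.65469573
  23.97749299]
side front (np.int64(176), [[0.2917, 0.0609, 0.036], [0.295, 0.0844, 0.0572], [0.2984, 0.109, 0.0795]])
unit (np.int64(301), [[0.2109, -0.0528, 0.0665], [0.2335, 0.0008, 0.0712], [0.2512, 0.0532, 0.0747]])
((230.43418884277344, -0.46489715576171875), (108.52066040039062, 45.087947845458984), 89.83525085449219)
[[139. 140. 141. 141. 134. 131. 132. 132. 134. 141. 140. 139. 137.]
 [ 11.  31.  23.  25.  25.  nan  29.  27.  26.  24.  23.  23.  10.]
 [ nan  25.  22.  nan  nan  nan  nan  nan  26.  25.  23.  10.  10.]
 [ nan  30.  23.  nan  nan  nan  nan  nan  27.  24.  24.  17.   9.]
 [ nan  34.  24.  nan  nan  nan  nan  nan  nan  22.  23.  23.   9.]
 [ nan  nan  21.  44.  nan  nan  nan  nan  nan  42.  23.  18.  10.]
 [ nan  nan  nan  nan  69.  70.  70.  69.  71.  43.  24.  26.   9.]
 [ nan  nan  nan  59.  72.  71.  72.  72.  70.  45.  nan  36.  nan]
 [ nan  nan  nan  58.  71.  72.  72.  72.  71.  46.  nan  nan  nan]
 [ nan  nan  nan  69.  71.  72.  71.  72.  71.  67.  nan  na
[... 1162 characters left out ...]
.  71.  72.  71.  72.  72.  71.  nan  nan  nan]
 [ nan  nan  nan  70.  71.  71.  71.  71.  71.  71.  nan  nan  nan]
 [ nan  nan  nan  nan  70.  70.  70.  70.  70.  70.  nan  nan  nan]
 [ nan  nan  nan  nan  nan  nan  nan  nan  nan  nan  nan  nan  nan]
 [  9.  nan  nan  nan  nan  nan  nan  nan  nan  nan  nan  nan   9.]
 [  9.  89.  89.  89.  89.  89.  89.  89.  89.  89.  89.  89.  10.]]
scene front (np.int64(179), [[0.2879, -0.1071, 0.0353], [0.2923, 0.0685, 0.0614], [0.2964, 0.1084, 0.0797]])
unit (np.int64(228), [[0.2078, -0.0506, 0.0664], [0.2312, 0.0045, 0.0726], [0.2483, 0.0566, 0.0776]])
((228.30984497070312, 2.272380828857422), (109.86396026611328, 41.90631103515625), 88.6855239868164)
```

View pics/s5.png

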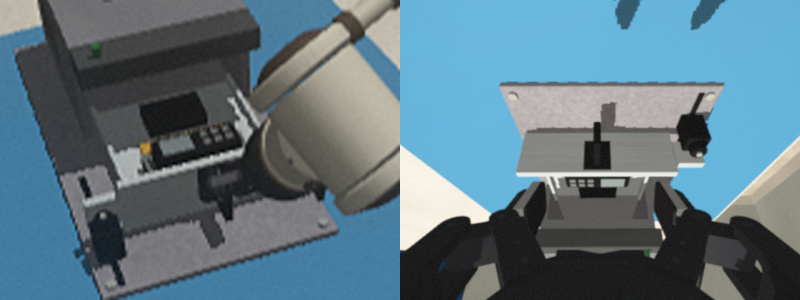

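The unit is clearly visible in the nest, at tester-frame s=0.227, y=0, with its top at z=0.072. I'll untilt, turn 90° and go over it.

Request:
carry_out([
  [0.07,0,-0.01,0.015,6.65,-0.48,0],
  [0.07,0,-0.01,0.015,6.65,-0.48,0],
  [0.07,0,-0.01,0.01,6.65,-0.48,0],
  [0.07,0,-0.01,0.01,6.65,-0.48,0],
  [0.07,0,-0.01,0,6.65,-0.48,0],
  [0.07,0,-0.01,0,6.65,-0.48,0],
  [0.07,0,-0.01,0,0,0,6.92],
  [0.07,0,-0.01,0,0,0,6.92],
])

```text
t: 12.22
tool_pos: [0.6143, -0.0426, 0.2155]
eef_rot: [[-0.171, 0.985, -0.001], [0.985, 0.171, 0.001], [0.001, -0.001, -1.0]]
ft_force: [0.2, 0.5, -0.1]
grip_width: 0.0699
grasp_force: 0.0
```

Request:
carry_out([
  [0.06,0,-0.01,0,0,0,6.92],
  [0.06,0,-0.01,0,0,0,6.92],
  [0.06,0,-0.01,0,0,0,6.92],
  [0.06,0,-0.01,0,0,0,6.92],
  [0.06,-0.002,-0.01,0,0,0,6.92],
  [0.06,-0.002,-0.01,0,0,0,6.92],
  [0.06,-0.002,-0.01,0,0,0,6.92],
  [0.06,-0.002,-0.01,0,0,0,6.92],
])

```text
t: 12.88
tool_pos: [0.6062, -0.1203, 0.2149]
eef_rot: [[-0.909, 0.416, -0.002], [0.416, 0.909, 0.001], [0.002, -0.0, -1.0]]
ft_force: [-0.7, -0.1, 0.3]
grip_width: 0.0599
grasp_force: 0.0
```

Request:
carry_out([
  [0.06,-0.002,-0.01,0,0,0,6.92],
  [0.06,-0.002,-0.01,0,0,0,6.92],
  [0.06,-0.002,-0.01,0,0,0,6.92],
  [0.06,0,-0.005,0,0,0,0],
  [0.06,0,0,0,0,0,0],
  [0.06,0,0,0,0,0,0],
])

```text
t: 13.38
tool_pos: [0.6009, -0.1545, 0.2157]
eef_rot: [[-0.997, 0.075, -0.001], [0.075, 0.997, 0.001], [0.001, 0.001, -1.0]]
ft_force: [-0.7, 0.4, 1.1]
grip_width: 0.0599
grasp_force: 0.0
```

```bash
cat >> h.py <<'E'
def tips(f):
    d=f['depth'];v,u=np.mgrid[:384,:512];K=f['mtx'];c=np.stack([(u-K[0][2])/K[0][0]*d,(v-K[1][2])/K[1][1]*d,d],-1)
    M=np.array(f['mount']);t=c@M[:3,:3].T+M[:3,3]
    return t
E
python3 - <<'E'
from h import *
f=grab('wrist');t=tips(f);w=cloud(f)
m=(f['depth']>0)&(t[...,2]<.03)&(abs(t[...,0])<.03)
for sgn in(-1,1):
    p=t[m&(sgn*t[...,1]>0)&(abs(t[...,1])<.06)];print(sgn,np.round(p[p[:,2].argsort()[-4:]],3).tolist(),np.percentile(p[:,2],99).round(4))
k=(w[...,2]>.066)&(w[...,2]<.078)&(abs(w[...,0]-.6)<.075)&(abs(w[...,1]+.1536)<.04)
print(k.sum(),cv2.minAreaRect((w[k][:,:2]*1000).astype(np.float32)),np.percentile(w[k],[1,50,99],axis=0).round(4).tolist())
s=ctrl.read_state();print(s['tool_pos'],s['joint_pos'])
save('w6',f['color'])
E
```

```text
-1 [[-0.003, -0.031, -0.021], [-0.0, -0.031, -0.021], [-0.001, -0.031, -0.021], [-0.004, -0.031, -0.021]] -0.0302
1 [[0.007, 0.029, -0.021], [-0.001, 0.029, -0.021], [-0.002, 0.029, -0.021], [-0.004, 0.029, -0.021]] -0.03
3724 ((600.216064453125, -154.37527465820312), (40.04892349243164, 109.00670623779297), 85.85641479492188) [[0.5465, -0.1753, 0.0672], [0.5962, -0.1542, 0.0712], [0.6532, -0.1329, 0.0731]]
[ 0.60102706 -0.15415564  0.21596837] [-2.55352566e+01  1.57159008e+01  8.35673792e+01  1.52687360e-02
  8.07689214e+01 -1.11280381e+02]
```

View pics/w6.png

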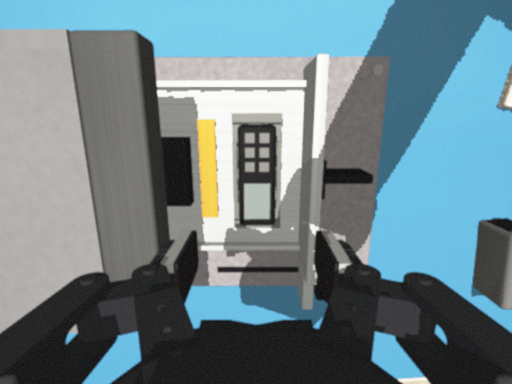

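The unit (column 257, rows 125–225) is centred between the fingers (columns 190 and 325). The yellow strip at column 207 lies just outside the finger path if I narrow the opening to 52 mm. Descending.

Request:
carry_out([
  [0.052,-0.0008,0,-0.018,0,0,0],
  [0.052,0,0,-0.018,0,0,0],
  [0.052,0,0,-0.018,0,0,0],
  [0.052,0,0,-0.018,0,0,0],
  [0.052,0,0,-0.018,0,0,0],
  [0.052,0,0,-0.018,0,0,0],
  [0.052,0,0,-0.014,0,0,0],
  [0.052,0,0,-0.01,0,0,0],
])

```text
t: 14.1
tool_pos: [0.5996, -0.1533, 0.0825]
eef_rot: [[-0.997, 0.072, -0.002], [0.072, 0.997, 0.001], [0.002, 0.001, -1.0]]
ft_force: [-0.7, 0.1, 0.3]
grip_width: 0.0522
grasp_force: 0.0
```

Request:
carry_out([
  [0.052,0,0,-0.01,0,0,0],
  [0.052,0,0,-0.01,0,0,0],
  [0.052,0,0,-0.01,0,0,0],
  [0.052,0,0,-0.008,0,0,0],
  [0.052,0,0,-0.008,0,0,0],
  [0.052,0,0,-0.004,0,0,0],
  [0.052,0,0,0,0,0,0],
  [0.052,0,0,0,0,0,0],
])

```text
t: 14.77
tool_pos: [0.6005, -0.1545, 0.0345]
eef_rot: [[-0.997, 0.072, 0.0], [0.072, 0.997, -0.0], [-0.0, -0.0, -1.0]]
ft_force: [-0.0, 0.1, -0.5]
grip_width: 0.0519
grasp_force: 0.0
```

Request:
carry_out([
  [0.052,0,0,-0.004,0,0,0],
  [0.052,0,0,0,0,0,0],
  [0.03,0,0,0,0,0,0],
  [0.03,0,0,0,0,0,0],
  [0.03,0,0,0,0,0,0],
  [0.03,0,0,0,0,0,0],
  [0.03,0,0,0,0,0,0],
])

```text
t: 15.35
tool_pos: [0.6008, -0.1546, 0.0309]
eef_rot: [[-0.997, 0.072, 0.001], [0.072, 0.997, -0.0], [-0.001, -0.0, -1.0]]
ft_force: [-0.0, -0.4, 1.6]
grip_width: 0.0392
grasp_force: 60.8
```

Run:
```python
from h import *
f=grab('wrist');w=cloud(f);t=tips(f);th=np.radians(85.85);o=np.array([np.cos(th),np.sin(th)]);e=np.array([o[1],-o[0]])
q=w[...,:2]-[.5835,-.380];S=np.dstack([q@o,q@e,w[...,2]]);a,y,z=S[...,0],S[...,1],S[...,2]
k=(z>.086)&(z<.093)&(a>.26)&(a<.32)&(abs(y)<.1);print(k.sum(),np.nanpercentile(a[k],[2,50,98]))
s=ctrl.read_state();print(s['ft_force'],s['grip_width'],s['grasp_force'])
```

```text
10779 [0.2799236  0.28505013 0.2913559 ]
[0.19672706 0.15456647 1.69640894] 0.03909441956842279 60.849223136901855
```

Request:
carry_out([
  [0.03,0,0,0.004,0,0,0],
  [0.03,0,0,0.008,0,0,0],
  [0.03,0,0,0.012,0,0,0],
  [0.03,0,0,0.016,0,0,0],
  [0.03,0,0,0.016,0,0,0],
  [0.03,0,0,0.016,0,0,0],
  [0.03,0,0,0.016,0,0,0],
  [0.03,0,0,0.016,0,0,0],
])

```text
t: 16.07
tool_pos: [0.6005, -0.1544, 0.1364]
eef_rot: [[-0.997, 0.072, 0.001], [0.072, 0.997, -0.0], [-0.001, -0.0, -1.0]]
ft_force: [0.8, -0.0, -2.2]
grip_width: 0.039
grasp_force: 60.4
```

Run:
```python
from h import *
import pickle
th=np.radians(85.85);o=np.array([np.cos(th),np.sin(th)]);e=np.array([o[1],-o[0]])
f=grab('side');w=cloud(f);q=w[...,:2]-[.5835,-.380];S=np.dstack([q@o,q@e,w[...,2]]);a,y,z=S[...,0],S[...,1],S[...,2]
k=(z>.035)&(z<.08)&(abs(y)>.06)&(abs(y)<.11)&(a>.27)&(a<.32);print('front side(was .295)',np.nanmedian(a[k]))
# tray from start frames
fs=pickle.load(open('f0.pkl','rb'))
for n in('side','scene'):
    f=fs[n];w=cloud(f);c=f['color'].astype(int);K=f['mtx']
    reg=(abs(w[...,0]-.5)<.16)&(abs(w[...,1]-.278)<.16)
    white=reg&(c.min(-1)>95)&(c.max(-1)-c.min(-1)<60)
    rim=white&(w[...,2]>.009)
    p=(w[rim][:,:2]*1000).astype(np.float32);r=cv2.minAreaRect(p);print(n,'rim',r)
    # units
    d=reg&(w[...,2]>.030)&(w[...,2]<.045);k,l,st,ce=cv2.connectedComponentsWithStats(d.astype(np.uint8))
    for i in range(1,k):
        if st[i,4]>80:print('unit',st[i],cv2.minAreaRect((w[l==i][:,:2]*1000).astype(np.float32)),np.median(w[l==i],axis=0).round(4))
    fl=white&(w[...,2]<.0075)&(w[...,2]>.001);k,l,st,ce=cv2.connectedComponentsWithStats(fl.astype(np.uint8))
    for i in range(1,k):
        if st[i,4]>80:print('floor',st[i],cv2.minAreaRect((w[l==i][:,:2]*1000).astype(np.float32)),np.median(w[l==i],axis=0).round(4))
```

```text
front side(was .295) 0.29504392388513784
side rim ((498.9381408691406, 276.6885986328125), (229.4707794189453, 149.08657836914062), 77.08963012695312)
unit [299 233  42  19 504] ((484.1296691894531, 208.60647583007812), (43.818912506103516, 108.92668151855469), 79.56800079345703) [0.4854 0.2107 0.0358]
unit [307 253  45  21 579] ((499.263671875, 275.9607849121094), (42.403316497802734, 108.93811798095703), 76.85231018066406) [0.5009 0.2783 0.0357]
floor [312 279  51  26 763] ((512.761962890625, 341.9796447753906), (50.90043640136719, 118.35580444335938), 77.5491714477539) [0.515  0.3429 0.0041]
scene rim ((500.65045166015625, 273.2957458496094), (229.96690368652344, 150.56729125976562), 77.57987213134766)
unit [295 214  32  19 292] ((487.18548583984375, 206.84576416015625), (44.22075653076172, 109.84272003173828), 76.93989562988281) [0.489  0.2072 0.0364]
unit [306 227  33  20 317] ((503.2369079589844, 274.01617431640625), (40.6753044128418, 110.64306640625), 77.44891357421875) [0.5051 0.2749 0.0364]
floor [315 244  38  24 370] ((513.2966918945312, 338.46417236328125), (51.661800384521484, 119.65995025634766), 76.43351745605469) [0.5143 0.3385 0.0046]
```

Request:
carry_out([
  [0.03,-0.003,0.015,0.005,0,0,0],
  [0.03,-0.005,0.025,0,0,0,0],
  [0.03,-0.006,0.035,0,0,0,-1],
  [0.03,-0.006,0.035,0,0,0,-1],
  [0.03,-0.006,0.035,0,0,0,-1],
  [0.03,-0.006,0.035,0,0,0,-1],
  [0.03,-0.006,0.035,0,0,0,-1],
  [0.03,-0.006,0.035,0,0,0,-1],
])

```text
t: 16.78
tool_pos: [0.555, 0.0978, 0.1391]
eef_rot: [[-0.984, 0.176, -0.001], [0.176, 0.984, 0.0], [0.001, 0.0, -1.0]]
ft_force: [0.4, -0.4, -1.3]
grip_width: 0.0389
grasp_force: 60.5
```

Request:
carry_out([
  [0.03,-0.006,0.035,0,0,0,-1],
  [0.03,-0.006,0.035,0,0,0,-1],
  [0.03,-0.006,0.035,0,0,0,-0.5],
  [0.03,-0.006,0.035,0,0,0,0],
  [0.03,-0.006,0.03,0,0,0,0],
  [0.03,-0.005,0.02,0,0,0,0],
  [0.03,0,0,0,0,0,0],
  [0.03,0,0,0,0,0,0],
])

```text
t: 17.45
tool_pos: [0.5201, 0.2867, 0.139]
eef_rot: [[-0.976, 0.216, -0.001], [0.216, 0.976, -0.001], [0.001, -0.001, -1.0]]
ft_force: [0.7, -0.6, -1.6]
grip_width: 0.039
grasp_force: 60.7
```

Run:
```python
from h import *
s=ctrl.read_state();print(s['tool_pos'],s['eef_rot'].round(3).tolist(),s['joint_pos'].round(1))
f=grab('wrist');w=cloud(f);c=f['color'];z=w[...,2]
reg=(abs(w[...,0]-.51)<.2)&(abs(w[...,1]-.28)<.2)
d=reg&(z>.030)&(z<.042);k,l,st,ce=cv2.connectedComponentsWithStats(d.astype(np.uint8))
for i in range(1,k):
    if st[i,4]>400:print('unit',st[i],cv2.minAreaRect((w[l==i][:,:2]*1000).astype(np.float32)),np.median(w[l==i],axis=0).round(4))
fl=reg&(c.min(-1)>90)&(z<.0075)&(z>.002);k,l,st,ce=cv2.connectedComponentsWithStats(fl.astype(np.uint8))
for i in range(1,k):
    if st[i,4]>400:print('floor',st[i],cv2.minAreaRect((w[l==i][:,:2]*1000).astype(np.float32)))
h=reg&(z>.10)&(z<.25)&(abs(w[...,0]-s['tool_pos'][0])<.08);
t=tips(f);g=(f['depth']>0)&(t[...,2]>-.045)&(t[...,2]<.05)&(abs(t[...,1])<.06)&(abs(t[...,0])<.08)
print('held',g.sum(),np.percentile(t[g],[1,50,99],axis=0).round(4).tolist())
save('w7',c)
```

```text
[0.52008642 0.28666533 0.13896792] [[-0.976, 0.216, -0.001], [0.216, 0.976, -0.001], [0.001, -0.001, -1.0]] [ 17.2  15.7  92.6  -0.   71.8 -60.3]
unit [ 135  107   52  118 5109] ((484.3746032714844, 204.88143920898438), (40.366065979003906, 108.83824920654297), 77.50736236572266) [0.4802 0.2069 0.0351]
unit [ 214  107   46   33 1308] ((459.190673828125, 282.15924072265625), (40.05519104003906, 27.30804443359375), 79.4386215209961) [0.4582 0.2824 0.035 ]
unit [427 171  48  77 626] ((578.7619018554688, 454.93182373046875), (25.11684799194336, 75.71223449707031), 69.5345687866211) [0.5666 0.449  0.0363]
floor [137 101  61 121 854] ((485.07275390625, 203.74607849121094), (51.37810134887695, 123.6454086303711), 77.92253112792969)
floor [211 101  55  40 547] ((458.1302795410156, 282.02423095703125), (52.64336013793945, 37.016048431396484), 77.5998764038086)
floor [ 284  102   55  121 4340] ((516.0274658203125, 341.91259765625), (52.20638656616211, 122.4593505859375), 77.55108642578125)
held 17407 [[-0.029, -0.0294, -0.0432], [0.0158, -0.0009, -0.0402], [0.055, 0.0282, -0.0241]]
```

View pics/w7.png

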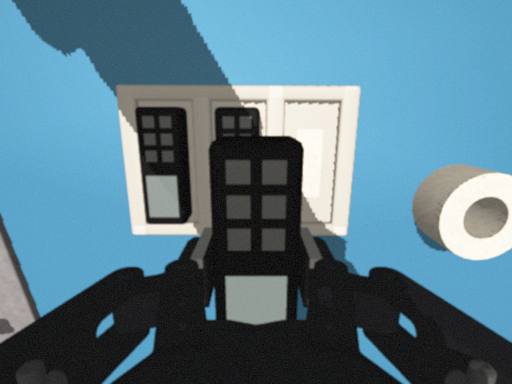

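The pocket is at world (0.516, 0.342), 77.5°, and the held unit is centred on the tool. Moving over it and down.

Request:
carry_out([
  [0.03,-0.001,0.015,0,0,0,0],
  [0.03,-0.001,0.015,0,0,0,0],
  [0.03,-0.001,0.015,0,0,0,0],
  [0.03,-0.001,0.01,-0.01,0,0,0],
  [0.03,0,0,-0.015,0,0,0],
  [0.03,0,0,-0.015,0,0,0],
  [0.03,0,0,-0.015,0,0,0],
  [0.03,0,0,-0.015,0,0,0],
])

```text
t: 18.17
tool_pos: [0.517, 0.3411, 0.0678]
eef_rot: [[-0.976, 0.218, -0.001], [0.218, 0.976, -0.0], [0.001, -0.001, -1.0]]
ft_force: [-0.7, 0.3, -1.4]
grip_width: 0.0387
grasp_force: 60.8
```

Request:
carry_out([
  [0.03,0,0,-0.015,0,0,0],
  [0.03,0,0,-0.012,0,0,0],
  [0.03,0,0,-0.01,0,0,0],
  [0.03,0,0,-0.008,0,0,0],
  [0.03,0,0,-0.005,0,0,0],
  [0.03,0,0,0,0,0,0],
  [0.03,0,0,0,0,0,0],
])

```text
t: 18.75
tool_pos: [0.5177, 0.3407, 0.0197]
eef_rot: [[-0.976, 0.218, 0.0], [0.218, 0.976, 0.0], [-0.0, 0.0, -1.0]]
ft_force: [0.1, -0.1, -1.1]
grip_width: 0.0391
grasp_force: 60.8
```

Run:
```python
from h import *
s=ctrl.read_state();print(s['tool_pos'],s['eef_rot'].round(3).tolist(),s['ft_force'])
f=grab('wrist');t=tips(f)
# held unit in tool frame
g=(f['depth']>0)&(t[...,2]>-.0445)&(t[...,2]<-.037)&(abs(t[...,1])<.024)&(abs(t[...,0])<.08)
r=cv2.minAreaRect((t[g][:,:2]*1000).astype(np.float32));print(r,np.percentile(t[g],[1,50,99],axis=0).round(4).tolist())
save('w8',f['color'])
```

```text
[0.51769613 0.34067624 0.01970493] [[-0.976, 0.218, 0.0], [0.218, 0.976, 0.0], [-0.0, 0.0, -1.0]] [ 0.13910535 -0.14091308 -1.10703477]
((11.285835266113281, 0.006465911865234375), (47.82177734375, 87.14147186279297), 89.9500732421875) [[-0.0289, -0.0201, -0.0424], [0.0167, -0.0005, -0.0402], [0.054, 0.0188, -0.0375]]
```

View pics/w8.png

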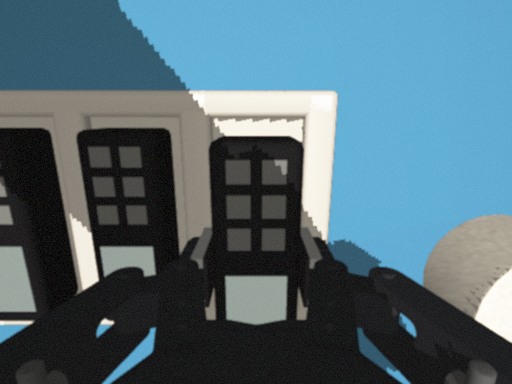

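The unit sits above its pocket (columns 210–303), with its far end at row 137 just inside the pocket wall. Lowering the rest.

Request:
carry_out([
  [0.03,-0.001,0.001,-0.004,0,0,0],
  [0.03,0,0,-0.004,0,0,0],
  [0.03,0,0,-0.004,0,0,0],
  [0.03,0,0,-0.004,0,0,0],
  [0.03,0,0,-0.003,0,0,0],
  [0.03,0,0,-0.001,0,0,0],
  [0.03,0,0,0,0,0,0],
])

```text
t: 19.38
tool_pos: [0.5161, 0.3414, -0.0011]
eef_rot: [[-0.976, 0.218, -0.001], [0.218, 0.976, -0.0], [0.001, -0.001, -1.0]]
ft_force: [1.0, -0.5, -1.0]
grip_width: 0.0389
grasp_force: 60.8
```

Request:
carry_out([
  [0.03,0,0,-0.001,0,0,0],
  [0.03,0,0,-0.001,0,0,0],
  [0.03,0,0,0,0,0,0],
])

```text
t: 19.63
tool_pos: [0.5165, 0.3415, -0.0025]
eef_rot: [[-0.976, 0.218, 0.0], [0.218, 0.976, 0.0], [-0.0, 0.0, -1.0]]
ft_force: [0.5, 0.3, -2.4]
grip_width: 0.039
grasp_force: 60.8
```

Request:
carry_out([
  [0.03,0,0,-0.001,0,0,0],
  [0.03,0,0,-0.001,0,0,0],
  [0.03,0,0,0,0,0,0],
])

```text
t: 19.88
tool_pos: [0.5166, 0.3416, -0.0043]
eef_rot: [[-0.976, 0.218, 0.0], [0.218, 0.976, 0.0], [-0.0, 0.0, -1.0]]
ft_force: [0.2, 0.8, -1.4]
grip_width: 0.0391
grasp_force: 61.1
```

Request:
carry_out([
  [0.03,0,0,-0.0007,0,0,0],
  [0.03,0,0,-0.0005,0,0,0],
  [0.03,0,0,0,0,0,0],
])

```text
t: 20.13
tool_pos: [0.5168, 0.3417, -0.0045]
eef_rot: [[-0.976, 0.218, 0.0], [0.218, 0.976, -0.0], [-0.0, 0.0, -1.0]]
ft_force: [-2.6, -2.1, 7.6]
grip_width: 0.0391
grasp_force: 65.5
```

Request:
carry_out([
  [0.03,0,0,-0.0007,0,0,0],
  [0.03,0,0,-0.0005,0,0,0],
  [0.03,0,0,0,0,0,0],
])

```text
t: 20.38
tool_pos: [0.5169, 0.3417, -0.0047]
eef_rot: [[-0.976, 0.218, 0.0], [0.218, 0.976, -0.0], [-0.0, -0.0, -1.0]]
ft_force: [-5.9, -3.3, 12.5]
grip_width: 0.0388
grasp_force: 69.4
```

Floor contact is felt at the expected height. Releasing.

Request:
carry_out([
  [0.03,0,0,0.0005,0,0,0],
  [0.044,0,0,0,0,0,0],
  [0.05,0,0,0,0,0,0],
  [0.052,0,0,0,0,0,0],
  [0.052,0,0,0,0,0,0],
  [0.052,0,0,0.004,0,0,0],
  [0.052,0,0,0.01,0,0,0],
  [0.052,0,0,0.015,0,0,0],
])

```text
t: 21.05
tool_pos: [0.5151, 0.3409, 0.0218]
eef_rot: [[-0.976, 0.218, -0.003], [0.218, 0.976, -0.001], [0.003, -0.002, -1.0]]
ft_force: [0.4, 0.0, 0.0]
grip_width: 0.0518
grasp_force: 0.0
```

Request:
carry_out([
  [0.052,0,0,0.02,0,0,0],
  [0.052,0,0,0.025,0,0,0],
  [0.052,0,0,0.025,0,0,0],
  [0.052,0,0,0.025,0,0,0],
  [0.052,0,0,0.02,0,0,0],
  [0.052,0,0,0.01,0,0,0],
  [0.052,0,0,0,0,0,0],
  [0.052,0,0,0,0,0,0],
])

```text
t: 21.72
tool_pos: [0.5164, 0.3415, 0.1476]
eef_rot: [[-0.976, 0.218, 0.0], [0.218, 0.976, 0.0], [-0.0, 0.0, -1.0]]
ft_force: [-0.5, -0.3, -0.6]
grip_width: 0.0521
grasp_force: 0.0
```

Run:
```python
from h import *
s=ctrl.read_state();print(s['tool_pos'],s['ft_force'],s['grip_width'])
f=grab('wrist');w=cloud(f);z=w[...,2];reg=(abs(w[...,0]-.51)<.1)&(abs(w[...,1]-.28)<.12)
d=reg&(z>.030)&(z<.042);k,l,st,ce=cv2.connectedComponentsWithStats(d.astype(np.uint8))
for i in range(1,k):
    if st[i,4]>400:print(cv2.minAreaRect((w[l==i][:,:2]*1000).astype(np.float32)),np.percentile(w[l==i][:,2],[5,50,95]).round(4))
th=np.radians(85.85);o=np.array([np.cos(th),np.sin(th)]);e=np.array([o[1],-o[0]])
f=grab('side');w=cloud(f);q=w[...,:2]-[.5835,-.380];S=np.dstack([q@o,q@e,w[...,2]]);a,y,z=S[...,0],S[...,1],S[...,2]
k=(z>.035)&(z<.08)&(abs(y)>.06)&(abs(y)<.11)&(a>.27)&(a<.32);print('front(was .295)',np.nanmedian(a[k]))
```

```text
[0.51642463 0.34150137 0.14755124] [-0.50705938 -0.27322574 -0.60042738] 0.05206014397872732
((484.2742004394531, 205.28965759277344), (39.92083740234375, 108.48502349853516), 77.42881774902344) [0.0325 0.0351 0.0365]
((499.3144226074219, 273.1829833984375), (40.25293731689453, 108.30008697509766), 77.19319152832031) [0.0328 0.0352 0.0366]
((516.4925537109375, 341.0588684082031), (40.01609420776367, 108.61393737792969), 77.3957290649414) [0.033  0.0352 0.0366]
front(was .295) 0.29491557009607017
```

The unit is seated flat in the pocket and centred, at the same height as the finished ones. The drawer is still at its stop.

```bash
python3 -c "
from bench import ctrl
print(ctrl.close_job())"
```

```text
the job is handed in; nothing more can be done
None
```

The job is handed in, with no verdict shown: the drawer is out at its stop after pressing with about 15 N, and the unit is set down flat and released in the empty pocket. The fingertips turned out to sit about 20–30 mm behind the reported TCP instead of 22 mm ahead, so my first close missed the handle; I corrected for that from the camera images.

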